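# Index the rotary table to the next hole

## Task

On the rotary index table, press the red plunger in, turn the table anticlockwise (seen from above) to the very next hole of the index ring, not past it and not the other way, and let the plunger spring fully up so that its pin locks the table there. The wooden blank stays seated on its pins, and everything standing round the table is left where it is; nothing needs to be gripped or lifted.

Things in the scene. Friction and masses are not known exactly. Their poses are not given: they have to be found in the camera images.
- rotary_base: the fixed base of the rotary index table: a green round casting on a plywood jig board 380 x 400 x 12 mm lying on the bench; round it, at the top, a flat aluminium index ring 300 to 380 mm across, its top 56 mm above the bench, with 8 evenly spaced holes of 14 mm (45 degrees apart) on a circle of radius 170 mm. It does not move. Origin at bench height under the table's axis, z up
- table_centre (a point): the point on the table's vertical turning axis at the height of the table's top face, 60 mm above the bench. The steel turntable is a disc 294 mm across; a red pointer mark on its rim shows the hole the plunger is in
- plunger_cap (a point): centre of the top face of the red push cap, 40 mm across and 10 mm thick, of the spring plunger. It rides on the turntable 118 mm from the axis and turns with it; at rest its top is 45 mm above the table's top face. Below the cap is a dark steel sleeve fixed to the turntable, same axis, 44 mm across (48 mm over its lowest 5 mm), 22 mm high above the table, which can be pushed sideways
- pin_tip (a point): top of the brass locking pin (12 mm across) that is one piece with the push cap and rides 170 mm from the axis, on the same radius as the cap. At rest it stands up through a hole of the index ring, 2.5 mm proud, and locks the turntable
- turntable (a joint): angle of the turntable in rad, 0 at the start (pin in its first hole), growing anticlockwise seen from above; holes every 0.785 rad. It turns stiffly (a sideways push of 2 N at the plunger with the pin held clear, 4 to 6 N while the pin rubs under the ring) and stays where it is left; locked with about 0.01 rad of play while the pin is in a hole
- plunger (a joint): how far the push cap is pressed down, in m: 0 fully up, 0.012 fully in. Spring, 4 N at the start of the stroke and 9 N fully in. Pressed more than 8.5 mm the pin is clear below the ring and the table can turn; if let go between holes the pin rides under the ring (reading about 0.0085) and springs up by itself at the next hole it meets
- blank: round beech blank, 130 mm across, 28 mm high, about 0.26 kg, lying on the middle of the turntable, loose on two upright locating pins (8 mm thick, 12 mm high) which turn it with the table; origin under its centre, at the table's top face
- glue_bottle: Not part of the job: white glue bottle with orange cap, 44 mm across, 115 mm tall, standing on a corner of the jig board; origin under its centre
- steel_stop: Not part of the job: upright steel drill-stop cylinder, 22 mm across, 45 mm tall, standing on a corner of the jig board; origin under its centre
- offcut: Not part of the job: small brown wooden block 34 x 34 x 50 mm, standing on the bench beside the jig board; origin under its centre
- cordless_drill: Not part of the job: blue and black cordless drill lying on its side, about 235 x 200 x 62 mm; origin under its motor barrel
- mallet: Not part of the job: wooden joiner's mallet lying flat, about 265 mm long, head 125 mm wide and 68 mm high; origin on the bench near the head
- tape_measure: Not part of the job: yellow tape measure, 80 x 66 x 36 mm; origin under its centre
There are look-alikes about, which are no part of the job. Of the things shaped like the blank, the beech one is meant.

How it is judged:
By the outcome, as a careful person would: the job done as asked, in the order asked, and still so for the second after the job is handed in, with the robot touching nothing.
It also fails if it takes over 45 s, if anything falls off the work surface, if the arm or the gripper's body presses on something with over 40 N, if the wrist force passes 120 N, or if a joint passes its speed limit or range.

## Robot

A 7-joint arm with a two-finger parallel gripper is mounted at the origin on the work surface. World frame = base frame: x ahead of the robot, y to its left, z up, the work surface at z = 0. Lengths are in m, angles in degrees, forces in N, time in s.
With the tool pointing down it reaches from about 0.425 to 0.875 m from the base axis. Payload 4.7 kg.
Tool frame: the origin (TCP) lies at the very end of the fingers, on their centre line; the grasp point (between the pads) lies 19 mm behind it; z points along the fingers, y is the line along which they close (so a half turn about z gives the same grasp; the last joint's range is limited). The gripper opens to 87 mm and grips with 3 to 60 N. Pads are 19 mm wide; open, the fingers measure 117 mm over their backs; the gripper's body (75 mm by 190 mm) begins 51 mm behind the grasp point.
Start: joints at [-64.796, 18.392, -4.016, 83.108, 1.295, 78.541, -3.26], TCP at [0.269, 0.592, 0.189] pointing down, gripper open.
Joint ranges: [-163.93, 163.93], [-17.29, 119.83], [-79.2, 71.16], [3.27, 140.29], [-89.18, 269.18], [5.43, 117.66], [-154.24, 154.24]. Speed limits (degrees/s): [147.25, 147.25, 180, 180, 180, 180, 180].

## Interface

Orientations are given as [roll, pitch, yaw] about the fixed x, y, z axes, in that order (R = Rz(yaw) Ry(pitch) Rx(roll)).
In Python, from cell import get_obs, read_camera, sign_off, silhouettes gives the robot as it stands.
- The arm moves only by the tool play_rows, never from a script. Its argument "steps" is a list that holds one entry, the list of rows, each a list of 7 numbers: the shift along the tool's x, y, z in m, then the turn, a rotation vector about the tool's x, y, z in rad, then the finger opening in m, from 0 to 0.087. A call has 1 to 12 rows; each row shifts and turns the commanded pose from where the row before left it, along the tool's axes as they then stand; what a row does not reach is not made up. A row lasts 1/10 s, in which the tool goes at most 50 mm and 8.59 degrees, less where a joint would pass 70% of its speed; a pose out of reach is approached as far as the arm can. A call is refused whole if a number of a shift passes 0.05 or a number of a turn 0.15, either way. A call with a gripper value outside its range is refused whole. The fingers move at their own pace and stop on an object; "force" is the grip in N (left out, the last holds). Time passes only in rows, so rows that do not move let the fingers close. It gives the time, the measured TCP pose, the force, the opening and the grip force at its end, in the units of the state.
- get_obs(): the state, without advancing time (a new reading comes with each control period).
- read_camera(name): name is "scene" or "top"; returns a dict with "frame" (400x640x3 uint8, red, green, blue), "intrinsics" (3x3 intrinsics, pixels), "k1" (the pictures are not rectified: a ray, as slopes to the right and down, at radius r is drawn at 1 + k1 r^2 times it, then the intrinsics apply), "view" (4x4, takes a point from world to camera coordinates). Camera axes: x right, y up, looking along -z (the intrinsics and any distortion apply to the point x, -y, -z); pixel columns grow to the right and rows downward; lengths in m; the calibration is good to about 2 mm. A picture is of the moment at which its call begins. There is no depth.
- sign_off(): hands the job in; it is judged then, once.
Trained networks look in the newest picture that a camera, given by its name, has taken for a name from the list of things; names that differ only in an ending like _2 or _b are one class to them, and where a whole thing is asked for, a point or a joint stands for the part that bears it (a point fixed in the world has none). Each returns a list of dicts, best first, with "p" (0 to 1); they miss things now and then, are a little off and sometimes report something else, mostly with a low value. They report only what shows in the picture. A call takes as long as a camera call. They do not tell look-alikes from the thing itself.
- silhouettes(camera, name): "pixels" (400x640 bool, what is visible of it) and "extent" ([left, top, right, bottom] in pixels, round what is visible of it).
The state is a dict: "time_s": time; "qpos": joint angles; "joint_velocities": joint speeds; "effort": joint torques, N m; "tool_pos": TCP position; "tool_rot": TCP orientation; "force": force on the tool from outside, world axes, zero at the start; "wrist_torque": the same for the moment, N m; "grip_width": finger opening in m; "grasp_force": force on a finger pad.
Only numpy, scipy, OpenCV 4.12 (cv2) and the standard library are available. Lean on these libraries where they do the work, as an engineer would, in place of code of your own. Each camera call takes 0.05 s, during which the arm holds its last target. There are 200 camera calls.

## Working session

There is one attempt and no reset: what is moved stays moved. The work goes in short steps, Python scripts to look and compute and a tool call to move; the robot and the scene stay as the last step left them, time stands still between calls to the robot, and variables do not carry over. Pictures are saved under pics/ and viewed, at most 10 in all, crops included, and the job is handed in when it is done.

Besides the shell and the picture viewer there is one more tool, called after "Emit:" by a JSON object that holds its "api" and its "payload". play_rows: Moves the arm, as the interface text tells. Its arguments: {"type":"object","properties":{"steps":{"type":"array","items":{"type":"array","items":{"type":"array","items":{"type":"number"}}}},"force":{"type":"number"}},"required":["steps"]}

```bash
mkdir -p pics
cat > h.py <<'E'
import numpy as np, cv2
from cell import *
def pix2world(c,uv,z):
    K=np.array(c["intrinsics"]);V=np.array(c["view"]);k=c["k1"]
    d=np.linalg.inv(K)@[uv[0],uv[1],1]; p=d[:2]/d[2]; q=p.copy()
    for _ in range(20): q=p/(1+k*(q@q))
    r=V[:3,:3].T@np.array([q[0],-q[1],-1]); o=-V[:3,:3].T@V[:3,3]
    return o+r*(z-o[2])/r[2]
def proj(c,P):
    K=np.array(c["intrinsics"]);V=np.array(c["view"])
    x=V[:3,:3]@P+V[:3,3]; q=np.array([x[0],-x[1]])/-x[2]; q=q*(1+c["k1"]*(q@q))
    return (K@[q[0],q[1],1])[:2]
def save(c,n): cv2.imwrite("pics/"+n+".png",c["frame"][:,:,::-1])
E
python3 - <<'E'
from h import *
for n in("top","scene"):
    c=read_camera(n);save(c,n+"0")
    V=np.array(c["view"]);print(n,(-V[:3,:3].T@V[:3,3]).round(3))
    for t,z in(("plunger_cap",.105),("turntable",.06),("pin_tip",.0585),("blank",.088),("rotary_base",.056),("glue_bottle",.115),("steel_stop",.045),("offcut",.05)):
        for s in silhouettes(n,t)[:2]:
            m=s["pixels"];v,u=np.nonzero(m)
            print(t,round(s["p"],2),s["extent"],m.sum(),pix2world(c,(u.mean(),v.mean()),z).round(3))
o=get_obs();print(o)
E
```

```text
top [ 0.37  -0.02   1.428]
plunger_cap 0.38 [286.0, 199.4, 300.3, 221.2] 111 [0.491 0.098 0.105]
turntable 0.82 [269.4, 129.4, 358.0, 221.8] 5033 [0.595 0.042 0.06 ]
turntable 0.7 [290.6, 151.3, 328.4, 193.8] 1248 [0.601 0.042 0.06 ]
pin_tip 0.41 [288.9, 199.8, 296.3, 211.7] 94 [0.498 0.101 0.058]
blank 0.91 [287.9, 152.5, 329.3, 193.2] 1262 [0.596 0.042 0.088]
blank 0.66 [401.7, 223.4, 439.9, 264.9] 1193 [ 0.358 -0.304  0.088]
rotary_base 0.74 [235.3, 105.5, 384.8, 251.1] 11522 [0.591 0.038 0.056]
glue_bottle 0.63 [329.8, 233.0, 341.2, 247.0] 104 [ 0.375 -0.035  0.115]
steel_stop 0.43 [238.0, 193.2, 246.0, 197.3] 65 [0.535 0.268 0.045]
offcut 0.49 [219.2, 253.9, 238.7, 264.4] 153 [0.317 0.323 0.05 ]
offcut 0.49 [269.8, 128.9, 355.7, 221.5] 4871 [0.595 0.041 0.05 ]
scene [1.514 0.352 1.018]
turntable 0.65 [277.6, 209.9, 377.5, 279.1] 3886 [0.613 0.053 0.06 ]
pin_tip 0.53 [350.4, 207.2, 361.7, 218.1] 95 [0.445 0.088 0.058]
pin_tip 0.5 [181.3, 146.8, 220.1, 197.1] 1089 [ 0.478 -0.483  0.058]
blank 0.98 [241.3, 167.2, 273.8, 196.4] 758 [ 0.441 -0.27   0.088]
blank 0.89 [305.7, 219.2, 35
[... 397 characters left out ...]
0.9, 'qpos': array([-64.79454775,  18.38951051,  -4.01653269,  83.10656596,
         1.29520819,  78.54098463,  -3.26109772]), 'joint_velocities': array([ 0.05408529,  0.02424998,  0.0794238 , -0.04727014, -0.01504521,
       -0.00711111, -0.05238989]), 'effort': array([ 4.41032635e-04, -4.91102993e+01, -4.03517056e-01, -3.12765741e+01,
       -6.40424690e-02,  3.37997975e-02,  1.67056845e-05]), 'tool_pos': array([0.2685319 , 0.59197541, 0.18912261]), 'tool_rot': array([1.79991916e+02, 2.78444542e-03, 1.55602676e+02]), 'force': array([ 1.14505635,  0.57825476, -0.20708416]), 'wrist_torque': array([-0.02823001, -0.05990305, -0.04269756]), 'grasp_force': 0.0, 'grip_width': 0.08684938200835217}
```

View pics/top0.png

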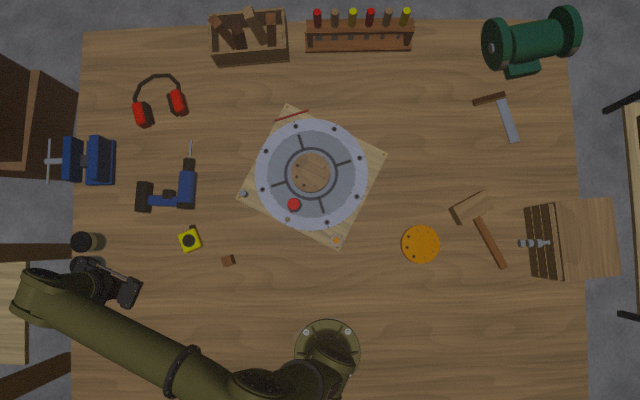

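View pics/scene0.png

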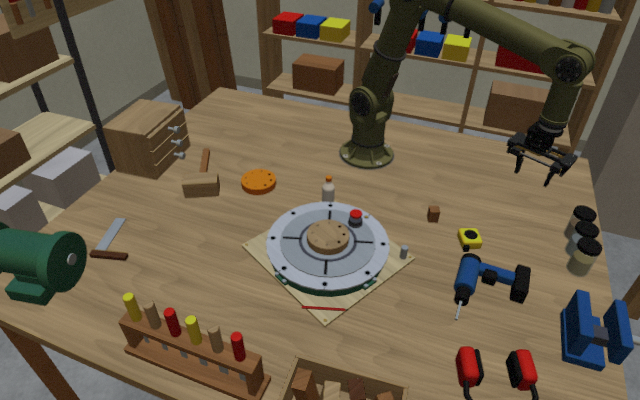

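The top view shows the red cap at about (294,205), the pin at about (287,219) and the table centre at about (311,173). The glue bottle is at (337,240) and the beech blank is in the middle. In the scene view the cap is at (356,215). Next I'll refine the cap and centre.

```bash
cat >> h.py <<'E'
def cap(c,win,z=.105):
    h=cv2.cvtColor(c["frame"],cv2.COLOR_RGB2HSV).astype(int);l,t,r,b=win
    m=((h[...,0]<8)|(h[...,0]>172))&(h[...,1]>150)&(h[...,2]>90)
    w=np.zeros_like(m);w[t:b,l:r]=1;v,u=np.nonzero(m&w)
    return len(u),u.mean(),v.mean(),np.ptp(u),np.ptp(v),pix2world(c,(u.mean(),v.mean()),z).round(4)
E
python3 - <<'E'
from h import *
c=read_camera("top");print(cap(c,(275,190,310,225)))
s=read_camera("scene");print(cap(s,(340,200,372,235)))
for cc,n in((c,"top"),(s,"scene")):
    m=silhouettes(n,"blank")
    for b in m[:2]:
        v,u=np.nonzero(b["pixels"]);print(n,pix2world(cc,(u.mean(),v.mean()),.088).round(3))
C=np.array([.596,.042,.0585])
r=c["frame"][120:230,245:375];r=cv2.resize(r,None,fx=5,fy=5,interpolation=cv2.INTER_CUBIC)
P=np.array(cap(c,(275,190,310,225))[5]);a=np.arctan2(P[1]-C[1],P[0]-C[0]);print(np.degrees(a))
for k in range(8):
    q=proj(c,C+.17*np.array([np.cos(a+k*np.pi/4),np.sin(a+k*np.pi/4),0])-[0,0,.0025])
    cv2.circle(r,tuple(int(x) for x in (q-[245,120]+.5)*5),14,(255,255,0) if k!=1 else (0,255,0),1)
cv2.imwrite("pics/crop1.png",r[:,:,::-1])
E
```

```text
(106, np.float64(293.0), np.float64(203.60377358490567), np.int64(10), np.int64(11), array([0.4936, 0.0976, 0.105 ]))
(76, np.float64(355.4736842105263), np.float64(213.35526315789474), np.int64(11), np.int64(7), array([0.4979, 0.1003, 0.105 ]))
top [ 0.358 -0.304  0.088]
top [0.597 0.04  0.088]
scene [ 0.441 -0.269  0.088]
scene [0.61  0.05  0.088]
151.4994225161942
```

View pics/crop1.png

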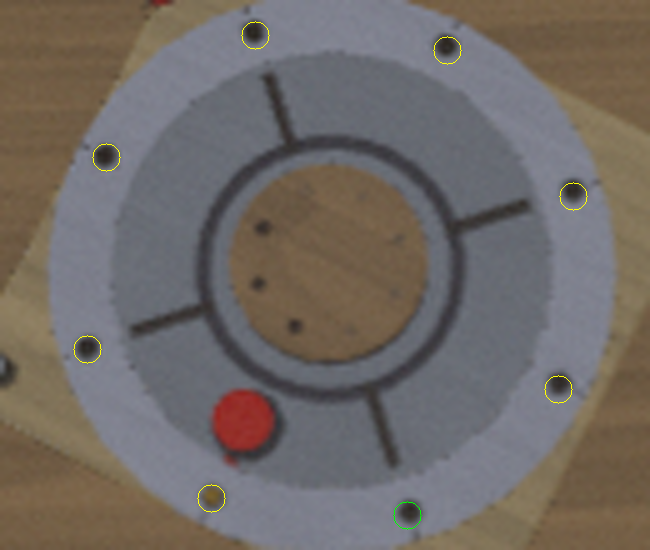

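The model fits: the projected holes fall on the real ones, and the pin is in the yellow circle. The centre is (0.596, 0.042), the cap is at azimuth 151.5°, and the goal azimuth is 196.5°. Moving above the cap with the fingers closed.

Emit:
{"api": "play_rows", "payload": {"steps": [[[-0.034,-0.03,0,0,0,0,0],[-0.034,-0.03,0,0,0,0,0],[-0.034,-0.03,0,0,0,0,0],[-0.034,-0.03,0,0,0,0,0],[-0.034,-0.03,0,0,0,0,0],[-0.034,-0.03,0,0,0,0,0],[-0.034,-0.03,0,0,0,0,0],[-0.034,-0.03,0,0,0,0,0],[-0.034,-0.03,0,0,0,0,0],[-0.034,-0.03,0,0,0,0,0],[-0.034,-0.027,0,0,0,0,0],[0,0,0,0,0,0,0]]], "force": 30}}

```text
time_s: 2.3
tool_pos: [0.4768, 0.1326, 0.1897]
tool_rot: [-180.0, 0.2, 155.0]
force: [-0.7, 0.4, -0.2]
grip_width: 0.0027
grasp_force: 0.0
```

Emit:
{"api": "play_rows", "payload": {"steps": [[[-0.015,-0.012,0.02,0,0,0,0],[-0.014,-0.0125,0.02,0,0,0,0],[0,0,0.02,0,0,0,0],[0,0,0.01,0,0,0,0],[0,0,0,0,0,0,0],[0,0,0,0,0,0,0]]]}}

```text
time_s: 2.9
tool_pos: [0.4906, 0.1063, 0.1197]
tool_rot: [180.0, 0.0, 155.7]
force: [-0.9, -0.6, 0.7]
grip_width: 0.0002
grasp_force: 0.0
```

Run:
```python
from h import *
s=read_camera("scene");print(get_obs()["tool_pos"],get_obs()["force"])
cv2.imwrite("pics/s1.png",cv2.resize(s["frame"][120:280,260:460],None,fx=3.5,fy=3.5)[:,:,::-1])
```

```text
[0.49092399 0.10626949 0.12010487] [ 0.18055626 -0.14820924  0.04785459]
```

View pics/s1.png

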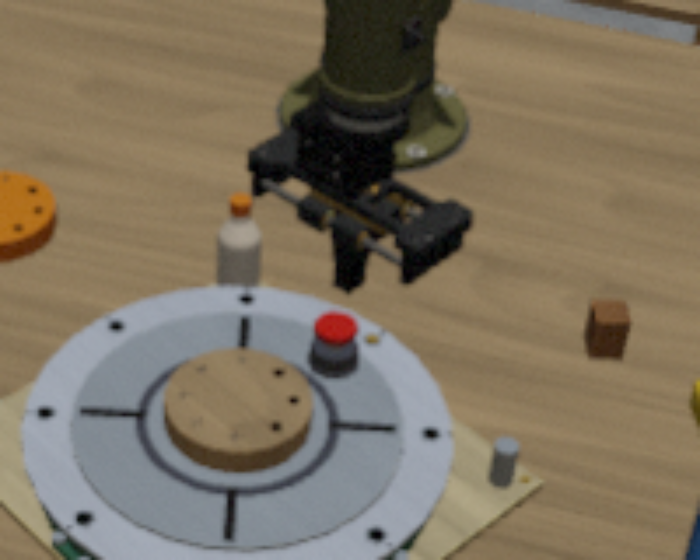

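The fingers are above the cap, about 8 mm off on the clockwise side. I'll correct that and press.

Emit:
{"api": "play_rows", "payload": {"steps": [[[-0.006,-0.0065,0.005,0,0,0,0],[0,0,0.01,0,0,0,0],[0,0,0.004,0,0,0,0],[0,0,0.004,0,0,0,0],[0,0,0.004,0,0,0,0],[0,0,0.003,0,0,0,0],[0,0,0,0,0,0,0],[0,0,0,0,0,0,0]]]}}

```text
time_s: 3.75
tool_pos: [0.4932, 0.0971, 0.0891]
tool_rot: [180.0, 0.0, 155.6]
force: [0.3, -0.1, 0.1]
grip_width: 0.0004
grasp_force: 0.0
```

Run:
```python
from h import *
s=read_camera("scene");o=get_obs();print(o["tool_pos"],o["force"],o["wrist_torque"]);c=read_camera("top")
a=cv2.resize(s["frame"][160:260,290:420],None,fx=4,fy=4);b=cv2.resize(c["frame"][150:250,245:310],None,fx=4,fy=4)
cv2.imwrite("pics/s2.png",np.hstack([a,b])[:,:,::-1])
```

```text
[0.49329115 0.09711517 0.089255  ] [-0.14652023 -0.91464919 -0.16005249] [ 0.01308309 -0.01348465  0.04103364]
```

View pics/s2.png

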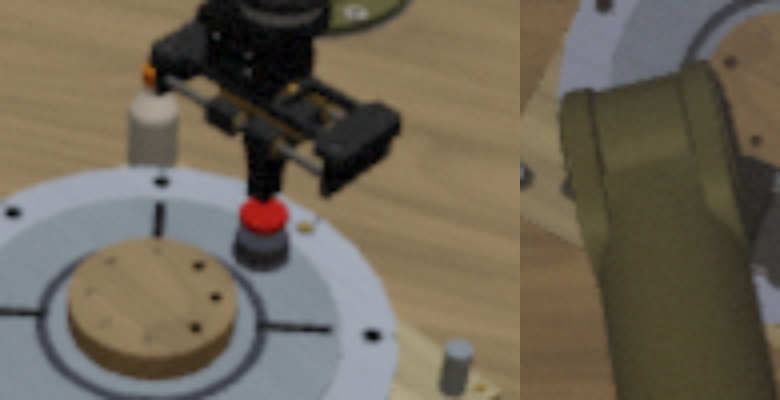

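Run:
```python
from h import *
s=read_camera("scene")
print("hover tip", proj(s,np.array([.4909,.1063,.1200])), "seen 359,203")
o=get_obs();print("now",o["tool_pos"],o["tool_rot"],proj(s,o["tool_pos"]),o["force"])
print("cap",cap(s,(335,195,378,240)), [proj(s,np.array([.4935,.0978,z])) for z in(.105,.093)])
h=cv2.cvtColor(s["frame"],cv2.COLOR_RGB2HSV).astype(int)
m=((h[...,0]<8)|(h[...,0]>172))&(h[...,1]>150)&(h[...,2]>90)
print("\n".join("".join("#" if x else "." for x in r) for r in m[200:225,342:370]))
```

```text
hover tip [358.26890196 208.82581588] seen 359,203
now [0.49335615 0.09712251 0.08934987] [1.79973037e+02 2.28161095e-02 1.55609707e+02] [354.6088095  215.92689468] [-0.12984376  0.17572802 -0.65543145]
cap (75, np.float64(355.44), np.float64(213.38666666666666), np.int64(11), np.int64(8), array([0.4981, 0.1003, 0.105 ])) [array([355.11691544, 212.29093526]), array([354.873168  , 215.14512232])]
............................
............................
............................
............................
............................
............................
............................
............................
............................
...........#................
..........###..##...........
.........##########.........
........###########.........
........############........
........############........
.........##########.........
..........#########.........
............#####...........
............................
............................
............................
............................
............................
............................
............................
```

Run:
```python
from h import *
s=read_camera("scene")
P=np.array([.2685,.592,.1891]); a=np.radians(155.6); y=np.array([np.sin(a),-np.cos(a),0]); 
im=cv2.imread("pics/scene0.png")
for z,col in((0,(0,255,0)),(.025,(0,255,255))):
  for k in(-.0435,.0435,-.0585,.0585):
    q=proj(s,P+k*y+[0,0,z])-[500,100]; cv2.circle(im,(int(q[0]+500.5),int(q[1]+100.5)),0,col,-1)
a=cv2.resize(im[120:200,495:595],None,fx=4,fy=4,interpolation=cv2.INTER_NEAREST)
f=s["frame"][:,:,::-1].copy();q=proj(s,get_obs()["tool_pos"]);f[int(q[1]+.5),int(q[0]+.5)]=(0,255,0)
b=cv2.resize(f[180:233,330:380],None,fx=6,fy=6.0,interpolation=cv2.INTER_NEAREST)
b=np.vstack([b,np.zeros((2,300,3),np.uint8)])
cv2.imwrite("pics/s3.png",np.hstack([a,b]))
```

```text
(no output)
```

View pics/s3.png

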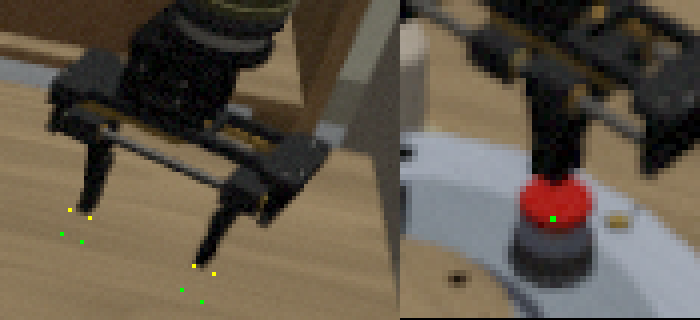

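The fingertips really are about 25 mm above the reported TCP. The same offset shows in the start picture, and the cap hasn't been touched. I'll descend gently and watch the force.

Emit:
{"api": "play_rows", "payload": {"steps": [[[0,0,0.003,0,0,0,0],[0,0,0.003,0,0,0,0],[0,0,0.003,0,0,0,0],[0,0,0.002,0,0,0,0],[0,0,0,0,0,0,0]]]}}

```text
time_s: 4.45
tool_pos: [0.4928, 0.0969, 0.0776]
tool_rot: [-180.0, -0.0, 155.6]
force: [0.1, -0.7, 0.1]
grip_width: 0.0004
grasp_force: 0.0
```

Run:
```python
from h import *
s=read_camera("scene");o=get_obs();print(o["tool_pos"],o["force"],o["wrist_torque"],cap(s,(335,195,378,240)))
```

```text
[0.49298196 0.0969523  0.07784487] [ 0.20760673  0.22524527 -0.80095295] [-0.02343351  0.00346939 -0.00993825] (58, np.float64(355.62068965517244), np.float64(214.1206896551724), np.int64(11), np.int64(6), array([0.5013, 0.1018, 0.105 ]))
```

The finger now hides the back part of the cap's top, so it is above the cap. Continuing down.

Emit:
{"api": "play_rows", "payload": {"steps": [[[0,0,0.002,0,0,0,0],[0,0,0.002,0,0,0,0],[0,0,0.002,0,0,0,0],[0,0,0,0,0,0,0]]]}}

```text
time_s: 4.9
tool_pos: [0.4932, 0.097, 0.072]
tool_rot: [180.0, 0.0, 155.6]
force: [1.2, 0.1, 0.1]
grip_width: 0.0005
grasp_force: 0.0
```

Run:
```python
from h import *
s=read_camera("scene");o=get_obs();print(o["tool_pos"],o["force"],o["wrist_torque"],cap(s,(335,195,378,240)))
b=cv2.resize(s["frame"][180:240,320:400],None,fx=6,fy=6,interpolation=cv2.INTER_NEAREST)
cv2.imwrite("pics/s4.png",b[:,:,::-1])
```

```text
[0.49316621 0.09699598 0.07204994] [ 0.14841705 -0.00565884 -0.68406764] [-0.01123472 -0.04817226 -0.02202446] (46, np.float64(355.80434782608694), np.float64(214.52173913043478), np.int64(11), np.int64(6), array([0.5029, 0.1029, 0.105 ]))
```

View pics/s4.png

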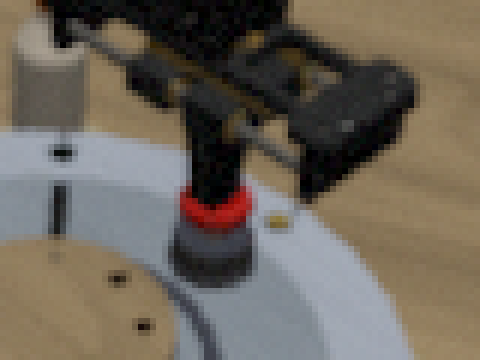

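The tip sits over the cap's centre at about pixel (356,213), almost touching. Continuing.

Emit:
{"api": "play_rows", "payload": {"steps": [[[0,0,0.002,0,0,0,0],[0,0,0.002,0,0,0,0],[0,0,0,0,0,0,0]]]}}

```text
time_s: 5.25
tool_pos: [0.4932, 0.097, 0.0682]
tool_rot: [180.0, 0.0, 155.6]
force: [-1.8, -0.7, 4.5]
grip_width: 0.0004
grasp_force: 2.1
```

Emit:
{"api": "play_rows", "payload": {"steps": [[[0,0,0.002,0,0,0,0],[0,0,0.002,0,0,0,0],[0,0,0,0,0,0,0]]]}}

```text
time_s: 5.55
tool_pos: [0.4933, 0.0971, 0.0642]
tool_rot: [180.0, 0.0, 155.6]
force: [-1.4, -0.9, 5.3]
grip_width: 0.0005
grasp_force: 2.9
```

Contact is on the spring, at about 4.5 N. Pressing fully in.

Emit:
{"api": "play_rows", "payload": {"steps": [[[0,0,0.002,0,0,0,0],[0,0,0.002,0,0,0,0],[0,0,0.002,0,0,0,0],[0,0,0.001,0,0,0,0],[0,0,0,0,0,0,0]]]}}

```text
time_s: 6.05
tool_pos: [0.4943, 0.0988, 0.0597]
tool_rot: [179.8, 0.0, 155.6]
force: [-5.6, 1.4, 18.0]
grip_width: 0.0008
grasp_force: 9.3
```

Emit:
{"api": "play_rows", "payload": {"steps": [[[0,0,0.001,0,0,0,0],[0,0,0,0,0,0,0]]]}}

```text
time_s: 6.25
tool_pos: [0.4946, 0.0994, 0.0596]
tool_rot: [179.7, 0.1, 155.6]
force: [-7.0, 1.3, 23.5]
grip_width: 0.0006
grasp_force: 11.8
```

It is at the bottom stop: 12 mm of stroke and about 20 N. Now I'll drag it anticlockwise along the arc, 20° first.

Emit:
{"api": "play_rows", "payload": {"steps": [[[0.0002,-0.0051,0,0,0,-0.0436,0],[0.0002,-0.0051,0,0,0,-0.0436,0],[0.0002,-0.0051,0,0,0,-0.0436,0],[0.0002,-0.0051,0,0,0,-0.0436,0],[0.0002,-0.0051,0,0,0,-0.0436,0],[0.0002,-0.0051,0,0,0,-0.0436,0],[0.0002,-0.0051,0,0,0,-0.0436,0],[0.0002,-0.0051,0,0,0,-0.0436,0],[0,0,0,0,0,0,0]]]}}

```text
time_s: 7.15
tool_pos: [0.4814, 0.0595, 0.0596]
tool_rot: [179.8, 0.1, 175.7]
force: [-8.9, 0.4, 27.8]
grip_width: 0.0003
grasp_force: 13.3
```

Run:
```python
from h import *
s=read_camera("scene");o=get_obs();p=o["tool_pos"];print(p,o["force"],np.degrees(np.arctan2(p[1]-.042,p[0]-.596)),np.hypot(p[1]-.042,p[0]-.596))
b=cv2.resize(s["frame"][165:285,270:395],None,fx=4.5,fy=4.5)
cv2.imwrite("pics/s5.png",b[:,:,::-1])
```

```text
[0.4814743  0.05967572 0.05961437] [-9.44630293  0.65426766 26.03981125] 171.22628729454811 0.11588169254931212
```

View pics/s5.png

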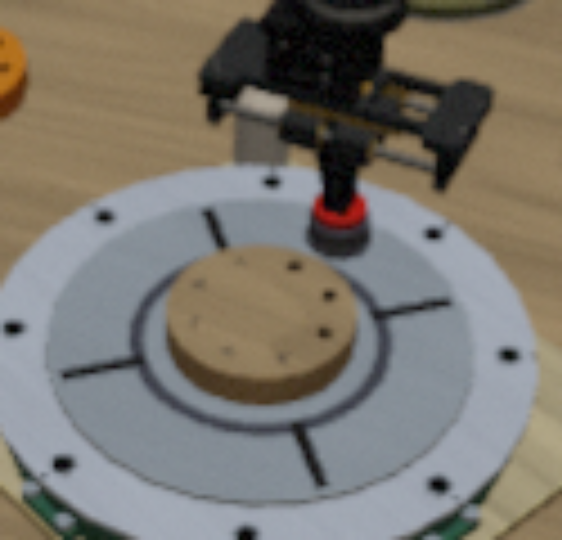

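The table has turned about 20° and the blank is still seated. The gripper stays clear of the bottle, which is only behind it in the line of sight. Next 22.5°.

Emit:
{"api": "play_rows", "payload": {"steps": [[[0.0002,-0.0051,0,0,0,-0.0436,0],[0.0002,-0.0051,0,0,0,-0.0436,0],[0.0002,-0.0051,0,0,0,-0.0436,0],[0.0002,-0.0051,0,0,0,-0.0436,0],[0.0002,-0.0051,0,0,0,-0.0436,0],[0.0002,-0.0051,0,0,0,-0.0436,0],[0.0002,-0.0051,0,0,0,-0.0436,0],[0.0002,-0.0051,0,0,0,-0.0436,0],[0.0002,-0.0051,0,0,0,-0.0436,0],[0,0,0,0,0,0,0]]]}}

```text
time_s: 8.2
tool_pos: [0.4847, 0.0117, 0.0596]
tool_rot: [-180.0, 0.1, -161.9]
force: [-7.9, -3.2, 26.0]
grip_width: 0.0005
grasp_force: 13.3
```

Run:
```python
from h import *
s=read_camera("scene");c=read_camera("top");o=get_obs();p=o["tool_pos"];print(o["time_s"],p,o["force"],np.degrees(np.arctan2(p[1]-.042,p[0]-.596)),np.hypot(p[1]-.042,p[0]-.596))
# spoke angle: unwrap turntable annulus (dark lines) in the start and current pictures, correlate
def unwrap(c,fr):
    g=cv2.cvtColor(fr,cv2.COLOR_RGB2GRAY).astype(np.float32)
    out=[]
    for r in np.linspace(.09,.13,15):
        q=np.array([proj(c,np.array([.596+r*np.cos(t),.042+r*np.sin(t),.06])) for t in np.radians(np.arange(0,360,.25))],np.float32)
        out.append(cv2.remap(g,q[:,0:1],q[:,1:2],cv2.INTER_LINEAR)[:,0])
    return np.mean(out,0)
for n,cc in(("scene",s),("top",c)):
    A=unwrap(cc,cv2.imread(f"pics/{n}0.png")[:,:,::-1].copy());B=unwrap(cc,cc["frame"])
    for X in(A,B):
        d=np.median(X)-X; L=[]
        for i in range(len(d)):
            w=np.take(d,range(i-16,i+17),mode="wrap")
            if d[i]==w.max() and d[i]>15: e=np.clip(w-5,0,None);L.append((round(i/4+(e*np.arange(-16,17)).sum()/e.sum()/4,2),int(d[i])))
        print(n,L)
```

```text
8.3 [0.48471243 0.01180091 0.05959047] [-8.88974685 -2.98849749 27.09062234] -164.81777803166025 0.11531221501865555
scene [(np.float64(17.53), 107), (np.float64(106.39), 91), (np.float64(147.56), 86), (np.float64(196.18), 93), (np.float64(287.35), 88)]
scene [(np.float64(60.5), 102), (np.float64(149.42), 95), (np.float64(195.46), 89), (np.float64(240.16), 95), (np.float64(331.08), 100)]
top [(np.float64(16.45), 50), (np.float64(105.75), 48), (np.float64(148.79), 27), (np.float64(158.15), 34), (np.float64(197.18), 45), (np.float64(288.03), 49)]
top [(np.float64(59.2), 49), (np.float64(148.94), 45), (np.float64(169.78), 39), (np.float64(182.48), 34), (np.float64(203.99), 38), (np.float64(234.02), 44), (np.float64(241.0), 45), (np.float64(330.9), 49)]
```

The spokes show about 43.3° turned. I'll nudge 1.7° and release most of the stroke: contact force still there at z 0.066 means the pin has popped up.

Emit:
{"api": "play_rows", "payload": {"steps": [[[0,-0.0035,0,0,0,-0.03,0],[0,0,0,0,0,0,0],[0,0,-0.004,0,0,0,0],[0,0,-0.004,0,0,0,0],[0,0,-0.002,0,0,0,0],[0,0,0,0,0,0,0]]]}}

```text
time_s: 8.9
tool_pos: [0.4855, 0.0088, 0.0668]
tool_rot: [-179.9, 0.1, -160.2]
force: [1.1, -1.3, 5.5]
grip_width: 0.0006
grasp_force: 2.4
```

```bash
cat >> h.py <<'E'
def unwrap(c,fr):
    g=cv2.cvtColor(fr,cv2.COLOR_RGB2GRAY).astype(np.float32);out=[]
    for r in np.linspace(.09,.13,15):
        q=np.array([proj(c,np.array([.596+r*np.cos(t),.042+r*np.sin(t),.06])) for t in np.radians(np.arange(0,360,.25))],np.float32)
        out.append(cv2.remap(g,q[:,0:1],q[:,1:2],cv2.INTER_LINEAR)[:,0])
    return np.mean(out,0)
def spokes(c,fr,guess):
    X=unwrap(c,fr);d=np.median(X)-X;R=[]
    for g in guess:
        i=int(round(g*4));w=np.clip(np.take(d,range(i-24,i+25),mode="wrap")-5,0,None);R.append(round(g+(w*np.arange(-24,25)).sum()/w.sum()/4,2))
    return np.array(R)
def turned(n):
    c=read_camera(n);A=spokes(c,cv2.imread(f"pics/{n}0.png")[:,:,::-1].copy(),[17,106,197,288]);B=spokes(c,c["frame"],[61,150,241,332])
    return c,B-A
E
python3 - <<'E'
from h import *
for n in("scene","top"): print(n,turned(n)[1],turned(n)[1].mean())
o=get_obs();print(o["tool_pos"],o["force"])
E
```

```text
scene [44.35 44.43 45.43 45.27] 44.845000000000006
top [44.1  44.69 43.88 44.31] 44.230000000000004
[0.48542975 0.00906991 0.0664715 ] [ 0.60673543 -2.28313213  5.46618448]
```

There is 5.5 N at z 0.0666, so the cap followed the finger up and the pin is in the hole. Releasing fully and backing off.

Emit:
{"api": "play_rows", "payload": {"steps": [[[0,0,-0.004,0,0,0,0],[0,0,-0.005,0,0,0,0],[0,0,-0.01,0,0,0,0],[0,0,-0.03,0,0,0,0],[0,0,-0.04,0,0,0,0],[0,0,-0.04,0,0,0,0],[0,0.04,-0.02,0,0,0,0],[0,0.045,0,0,0,0,0],[0,0.045,0,0,0,0,0],[0,0.045,0,0,0,0,0],[0,0.045,0,0,0,0,0],[0,0,0,0,0,0,0]]]}}

```text
time_s: 10.3
tool_pos: [0.4059, 0.2229, 0.2149]
tool_rot: [179.9, -0.1, -159.6]
force: [1.1, 0.1, 0.7]
grip_width: 0.0011
grasp_force: 0.0
```

Run:
```python
from h import *
s,a=turned("scene");c,b=turned("top");print(a,a.mean(),b,b.mean())
P=cap(c,(280,195,340,225));print(cap(s,(310,190,360,230)),P)
an=np.arctan2(P[5][1]-.042,P[5][0]-.596);print(np.degrees(an)%360, "expected cap px scene z.105/.0965",[proj(s,np.array([.596+.118*np.cos(np.radians(196.5)),.042+.118*np.sin(np.radians(196.5)),z])) for z in(.105,.0965)])
A=cv2.resize(s["frame"][165:285,260:390],None,fx=3,fy=3);B=cv2.resize(c["frame"][120:240,245:375],None,fx=3,fy=3)
cv2.imwrite("pics/s6.png",np.hstack([A,B])[:,:,::-1]);o=get_obs();print(o["time_s"],o["tool_pos"],o["force"])
```

```text
[44.29 44.32 45.35 45.15] 44.7775 [44.09 45.23 45.33 44.3 ] 44.7375
(75, np.float64(329.81333333333333), np.float64(204.58666666666667), np.int64(10), np.int64(7), array([0.4874, 0.011 , 0.105 ])) (108, np.float64(321.1574074074074), np.float64(205.87037037037038), np.int64(11), np.int64(10), array([0.4845, 0.0079, 0.105 ]))
197.0051828090044 expected cap px scene z.105/.0965 [array([329.55221243, 203.54275275]), array([329.47992892, 205.55782166])]
10.4 [0.40883598 0.2170815  0.21494845] [ 0.95792    -0.31879725  0.45580678]
```

View pics/s6.png

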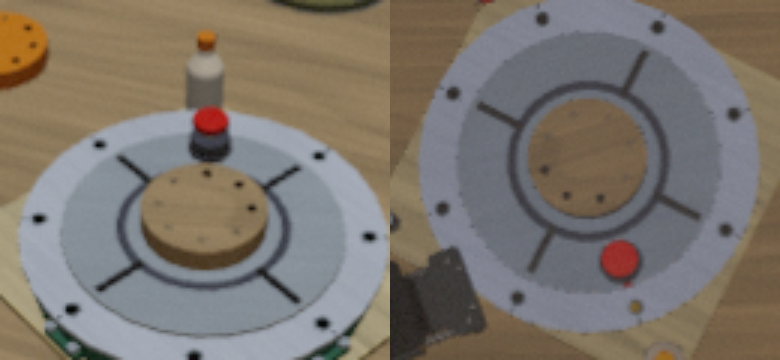

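The final view shows the brass pin filling the next hole, at crop (635,307). The cap is fully up: its row offset in the scene view is the same as at the start. The blank and the bottle are in place.

```bash
python3 -c "
from cell import *
print(sign_off())"
```

```text
the job is handed in; nothing more can be done
None
```

The table is turned one hole anticlockwise (about 45° by camera) with the plunger fully up and its pin in that hole; the blank is still seated, nothing else was touched, and the job was handed in at about 10.4 s.

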